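# Spring open the touch-latch tea box

### The arm

A 6-joint arm with a two-finger parallel gripper is mounted at the origin on the work surface. World frame = base frame: x ahead of the robot, y to its left, z up, the work surface at z = 0. Lengths are in m, angles in rad, forces in N, time in s.
With the tool pointing down it reaches from about 0.425 to 0.95 m from the base axis. Payload 3.5 kg.
Tool frame: the origin (TCP) lies midway between the tips of the shut fingers; the grasp point (between the pads) lies 19 mm behind it; y points along the fingers, x is the direction in which the jaws open and shut, and the axes are right-handed (so a half turn about y gives the same grasp; the last joint's range is limited). The gripper opens to 85 mm and grips with 20 to 120 N. Pads are 22 mm wide; open, the fingers measure 114 mm over their backs; the gripper's body (76 mm by 85 mm) begins 54 mm behind the grasp point. The pads swing forward as they close: fully open they stand 13 mm farther back than shut.
Start: joints at [1.196, 0.286, 1.577, -0, 1.279, -0.15], TCP at [0.15, 0.658, 0.231] pointing down, gripper open.
Joint ranges: [-2.77, 2.77], [-0.9, 2.22], [0.21, 2.48], [-1.53, 4.67], [0.24, 2.81], [-2.84, 2.84]. Speed limits (rad/s): [2.79, 2.79, 3.14, 3.14, 3.14, 3.14].

### API

Orientations are given as a unit quaternion [x, y, z, w].
In Python, from plant import ctrl, viewer gives the robot as it stands.
- The arm moves only by the tool step_arm, never from a script. Its argument "rows" is a list of rows, each a list of 3 entries, a list of its own where there are three numbers: the turn, a rotation vector about the tool's x, y, z in degrees, then the shift along the tool's x, y, z in mm, then the closure, from 0 (fully open) to 1 (shut). A call has 1 to 10 rows; each row is the pose to reach, as a shift and turn from the pose commanded when the call began, along the tool's axes at that moment; what a row does not reach only later rows make up. A row lasts 1/12 s, in which the tool goes at most 41.7 mm and 7.16 degrees, less where a joint would pass 70% of its speed; a pose out of reach is approached as far as the arm can. A call with a gripper value outside its range is refused whole. The fingers move at their own pace and stop on an object; "newtons" is the grip in N (left out, the last holds). Time passes only in rows, so rows that repeat a pose let the fingers close. It gives the time, the measured TCP pose, the force and the opening at its end, in the units of the state.
- ctrl.get_state(): the state, without advancing time (a new reading comes with each control period).
- viewer.read_camera(name): name is "side" or "top"; returns (picture, depth): 384x512x3 uint8, red, green, blue; 384x512 float32, m along the optical axis (not along the pixel's ray), 0 where there is no reading.
- viewer.calibration(name): a dict with "K" (3x3 intrinsics, pixels), "D" ([k1, k2, p1, p2, k3] as OpenCV has them; the pictures are not rectified), "R" (3x3) and "t" (3): a world point X has camera coordinates R X + t. Camera axes: x right, y down, z forward; pixel columns grow to the right and rows downward; lengths in m; the calibration is good to about 2 mm. A picture is of the moment at which its call begins. calibration takes no time and is no camera call.
- ctrl.sign_off(): hands the job in, once; it reports no verdict.
The state is a dict: "time": time; "qpos": joint angles; "dq": joint speeds; "joint_efforts": joint torques, N m; "eef_pos": TCP position; "tcp_rot": TCP orientation; "contact_force": force on the tool from outside, world axes, zero at the start; "wrist_torque": the same for the moment, N m; "opening": opening from 0.0 (shut) to 1.0 (fully open).
Only numpy, scipy, OpenCV 4.12 (cv2) and the standard library are available. Lean on these libraries where they do the work, as an engineer would, in place of code of your own. Each camera call takes 0.05 s, during which the arm holds its last target.

### The job

On the birch shelf stands a tea box with a blue touch-latch lid, kept shut by a dark wooden turn-button. Push the turn-button's peg round with your fingertips, to either side, until the bar lies along the front of the box, right off the lid; then press the lid down at the white mark by its front edge until the catch lets go, and let the spring raise it. Leave the lid ajar as the spring leaves it, without swinging it further, and do not disturb the kettle, teapot, bowl or scoop.

Things in the scene. Friction and masses are not known exactly. Their poses are not given: they have to be found in the camera images.
- teabox: Birch box fixed to the shelf, 180 x 180 mm, 95 mm high without lid; origin at the centre of its underside, on the shelf top, about 30 mm above the work surface; x points from its front to the hinge side, z up. Its front roughly faces the robot. At mid-front a birch post 42 mm wide, reaching 44 mm out and 113 mm up, carries the turn-button.
- lid (a joint): Blue lid's angle, rad, hinged on the box's far (+x) rim. Lid 184 x 184 x 10 mm, top 111 mm above the box's underside when shut. 0 shut; pressed, it meets a stop at -0.04 (front edge 7 mm lower). The catch lets go for good by -0.03 (mark 5 mm down); a slow press on the mark takes 4 to 5 N until the stop, more if quick. Then, unpressed and with the turn-button off it, the spring raises it within 2 s to about 0.4.
- press_mark (a point): Centre of the white round mark, 22 mm across, on the lid's top face, 29 mm in from the front edge, half-way across. It moves with the lid.
- keeper (a joint): Dark wooden turn-button's angle, rad, about its upright pivot: 0 when the bar points from the post to the lid's middle (box +x), positive counter-clockwise from above (free end towards box +y). Within about 1.3 either way it lies over the lid; at 1.6 or -1.6 it lies along the front, at a stop. It stays where left; about 1 N at the peg turns it.
- keeper_peg (a point): Middle of the height of the upright peg on the turn-button's free end: 16 mm across, 50 mm from the pivot. The peg's top is 16 mm above this point; the bar's top face (bar 18 mm wide, 10 mm thick, 74 mm long, reaching 60 mm from the pivot at this end) is 15 mm below it, the lid's top 29 mm below it.
- keeper_pivot (a point): Point on the turn-button's upright pivot axis at the height of the bar's top face, 114 mm in front (-x) of the box's centre and 14 mm above the shut lid's top.
- kettle: Steel kettle, 160 mm across, 200 mm high with its black handle, twist-lock lid; loose on the shelf, leave alone. Origin at the centre of its underside.
- teapot: Cream ceramic teapot, 130 mm across the belly, 120 mm high; loose on the shelf, leave alone. Origin at the centre of its underside.
- bowl: Yellow melamine bowl, 116 mm across, 50 mm high; loose on the shelf, leave alone. Origin at the centre of its underside.
- scoop: Aluminium scoop, about 160 mm long, 50 mm high, lying on the shelf, leave alone. Origin on its underside where handle meets scoop.

How it is judged:
By the outcome, as a careful person would: the job done as asked, in the order asked, and still so for the second after the job is handed in, with the robot touching nothing.
It also fails if it takes over 43 s, if anything falls off the work surface, if the arm or the gripper's body presses on something with over 40 N, if the wrist force passes 120 N, or if a joint passes its speed limit or range.

## Working session

There is one attempt and no reset: what is moved stays moved. The work goes in short steps, Python scripts to look and compute and a tool call to move; the robot and the scene stay as the last step left them, time stands still between calls to the robot, and variables do not carry over. Pictures are saved under pics/ and viewed, and the job is handed in when it is done.

Besides the shell and the picture viewer there is one more tool, called after "Call:" as name(argument=value, ...), one argument or row to a line, values as JSON. step_arm: Moves the arm, as the interface text tells. Its arguments: {"type":"object","properties":{"rows":{"type":"array"},"newtons":{"type":"number"}},"required":["rows"]}

```bash
mkdir -p pics; ls; python3 - <<'E'
from plant import ctrl, viewer
import cv2,numpy as np
for n in("side","top"):
    p,d=viewer.read_camera(n); cv2.imwrite(f"pics/{n}0.png",p[:,:,::-1]); np.savez(f"{n}0.npz",p=p,d=d)
    c=viewer.calibration(n); print(n,c)
print(ctrl.get_state())
E
```

```text
pics
side {'K': array([[359.78531145,   0.        , 254.48048851],
       [  0.        , 359.78531145, 187.17243017],
       [  0.        ,   0.        ,   1.        ]]), 'D': array([0.02950562, 0.        , 0.        , 0.        , 0.        ]), 'R': array([[-0.97695464, -0.21331871,  0.00740011],
       [-0.16308091,  0.72361048, -0.67066571],
       [ 0.13771075, -0.65641679, -0.74172282]]), 't': array([0.60070124, 0.1861645 , 1.02446471])}
top {'K': array([[371.51140142,   0.        , 258.33371651],
       [  0.        , 371.51140142, 194.64659103],
       [  0.        ,   0.        ,   1.        ]]), 'D': array([-0.10259751,  0.        ,  0.        ,  0.        ,  0.        ]), 'R': array([[-0.01933954, -0.99975115,  0.01111835],
       [-0.98760717,  0.01736992, -0.15598195],
       [ 0.15575001, -0.01399718, -0.98769733]]), 't': array([0.01336938, 0.62552326, 1.09105206])}
{'time': 0.1, 'qpos': array([ 1.19601357e+00,  2.87140726e-01,  1.57804657e+00, -6.00943645e-06,
        1.27863423e+00, -1.50008014e-01]), 'dq': array([-0.00028547, -0.00147206, -0.00288861, -0.00010655,  0.00060706,
        0.00052735]), 'joint_efforts': array([ 4.20629303e-04, -4.07296550e+01, -2.93697578e+01, -1.70119401e-04,
        3.37993806e-03, -8.56965443e-06]), 'eef_pos': array([0.15020087, 0.65745165, 0.23003443]), 'tcp_rot': array([ 0.5533157 ,  0.44008867, -0.441452  , -0.55252496]), 'contact_force': array([-0.83033562, -0.69634024, -0.42151094]), 'wrist_torque': array([-0.00413043,  0.01611852,  0.04744704]), 'opening': 0.9983322494242847}
```

View pics/side0.png

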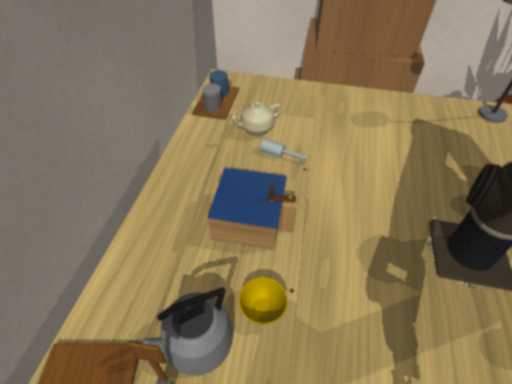

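View pics/top0.png

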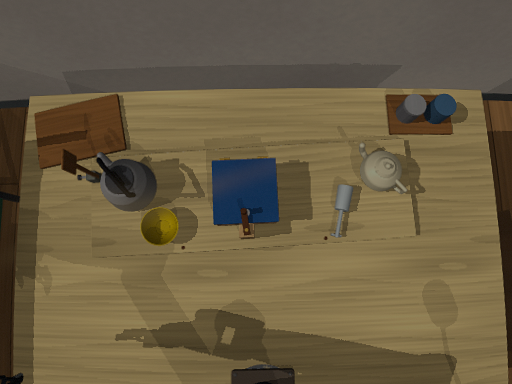

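```bash
cat > h.py <<'E'
import numpy as np,cv2
from plant import ctrl,viewer
def cloud(n,p,d):
    c=viewer.calibration(n);h,w=d.shape
    u,v=np.meshgrid(np.arange(w),np.arange(h))
    q=cv2.undistortPoints(np.stack([u,v],-1).reshape(-1,1,2).astype(float),c['K'],c['D']).reshape(h,w,2)
    X=np.dstack([q*d[...,None],d])
    return (X-c['t'])@c['R']
def proj(n,X):
    c=viewer.calibration(n);r,_=cv2.Rodrigues(c['R'])
    return cv2.projectPoints(np.array(X,float).reshape(-1,3),r,c['t'],c['K'],c['D'])[0].reshape(-1,2)
E
python3 - <<'E'
from h import *
for n in("top","side"):
    z=np.load(n+"0.npz");p,d=z['p'],z['d'];W=cloud(n,p,d)
    P=p.astype(int);m=(P[...,2]>P[...,0]+40)&(d>0)
    if n=="top": m[:,:200]=0;m[:,290:]=0
    else: m[:160]=0;m[250:]=0
    k,l,s,_=cv2.connectedComponentsWithStats(m.astype(np.uint8));i=1+np.argmax(s[1:,4]);m=l==i
    pts=W[m];print(n,s[i],np.median(pts,0),np.median(pts[:,2]))
    pts=pts[abs(pts[:,2]-np.median(pts[:,2]))<.008]
    (cx,cy),wh,a=cv2.minAreaRect((pts[:,:2]*1000).astype(np.float32));print(cx,cy,wh,a)
    A=np.c_[pts[:,:2]-pts[:,:2].mean(0),np.ones(len(pts))];print(np.linalg.lstsq(A,pts[:,2],rcond=None)[0])
    # contour line fits
    b=cv2.resize(p[s[i,1]-10:s[i,1]+s[i,3]+25,s[i,0]-10:s[i,0]+s[i,2]+25],None,fx=6,fy=6,interpolation=cv2.INTER_CUBIC)
    print((s[i,0]-10,s[i,1]-10),b.shape);cv2.imwrite(f"pics/{n}0z.png",b[:600,:800,::-1])
    # high points (peg/bar)
    hi=(W[...,2]>np.median(pts[:,2])+.008)&(np.linalg.norm(W[...,:2]-np.array([cx,cy])/1000,axis=-1)<.15)&(d>0)
    for v,u in list(zip(*np.nonzero(hi)))[:150]: print((u,v),(W[v,u]*1000).round(),p[v,u],end=' ; ')
E
```

```text
top [ 212  159   67   65 3462] [0.61524161 0.03472395 0.13996152] 0.13996151757105424
624.3914184570312 42.044368743896484 (181.94876098632812, 181.26455688476562) 1.588950276374817
[-0.00192974 -0.00025868  0.13995974]
(np.int32(202), np.int32(149)) (600, 612, 3)
(np.int64(242), np.int64(208)) [569.  48. 186.] [50 29 26] ; (np.int64(243), np.int64(208)) [569.  46. 185.] [52 27 23] ; (np.int64(244), np.int64(208)) [568.  43. 189.] [51 31 30] ; (np.int64(245), np.int64(208)) [569.  40. 183.] [35 32 40] ; (np.int64(246), np.int64(208)) [572.  38. 153.] [16 31 51] ; (np.int64(241), np.int64(209)) [566.  51. 187.] [56 30 15] ; (np.int64(242), np.int64(209)) [566.  48. 186.] [55 31 14] ; (np.int64(243), np.int64(209)) [566.  46. 187.] [56 29 12] ; (np.int64(244), np.int64(209)) [566.  43. 186.] [54 30 16] ; (np.int64(245), np.int64(209)) [566.  40. 184.] [52 27 16] ; (np.int64(246), np.int64(209)) [570.  38. 152.] [52 42 38] ; (np.int64(241), np.int64(210)) [563.  51. 184.] [59 32 13] ; (np.int64(242), np.int64(210)) [563.  48. 185.] [58 31 16] ; (np.int64(243), np.int64(210)) [563.  46. 
[... 17101 characters left out ...]
] [83 53 33] ; (np.int64(287), np.int64(198)) [519.  42. 154.] [85 57 34] ; (np.int64(288), np.int64(198)) [516.  44. 157.] [98 70 37] ; (np.int64(289), np.int64(198)) [513.  43. 157.] [116  86  36] ; (np.int64(290), np.int64(198)) [511.  44. 158.] [125  95  36] ; (np.int64(291), np.int64(198)) [508.  42. 157.] [117  87  36] ; (np.int64(292), np.int64(198)) [506.  41. 157.] [103  73  37] ; (np.int64(293), np.int64(198)) [503.  40. 156.] [88 59 36] ; (np.int64(294), np.int64(198)) [500.  40. 156.] [89 61 37] ; (np.int64(295), np.int64(198)) [498.  37. 153.] [111  84  51] ; (np.int64(268), np.int64(199)) [567.  56. 154.] [60 52 58] ; (np.int64(269), np.int64(199)) [565.  56. 154.] [68 48 48] ;
```

```bash
cat >> h.py <<'E'
from scipy.spatial.transform import Rotation as Ro
def rel(targets,Rt=None):
    # world tcp targets (mm) -> tool shift mm, turn deg, from current measured pose
    s=ctrl.get_state();R=Ro.from_quat(s['tcp_rot']);p=s['eef_pos']*1000
    print('t',round(s['time'],2),'tcp',p.round(1),'F',s['contact_force'].round(2),'op',round(s['opening'],3))
    if Rt is not None: print('turn',(R.inv()*Ro.from_matrix(Rt)).as_rotvec(degrees=True).round(1))
    for t in np.atleast_2d(targets): print(t,'->',R.inv().apply(t-p).round(1))
E
python3 - <<'E'
from h import *
R=Ro.from_quat(ctrl.get_state()['tcp_rot']).as_matrix();print(R.round(3))
for Rt in ([[1,0,0],[0,0,1],[0,-1,0]],[[0,0,1],[-1,0,0],[0,-1,0]],[[0,0,-1],[1,0,0],[0,-1,0]],[[-1,0,0],[0,0,-1],[0,-1,0]]):
    print(np.linalg.det(np.array(Rt)));rel([[556,85,240]],np.array(Rt))
E
```

```text
[[ 0.223 -0.001 -0.975]
 [ 0.975 -0.002  0.223]
 [-0.002 -1.     0.   ]]
1.0
t 0.1 tcp [150.2 657.5 230. ] F [-0.83 -0.7  -0.42] op 0.998
turn [ 0.1 77.1 -0.1]
[556  85 240] -> [-467.6   -9.1 -523.2]
1.0
t 0.1 tcp [150.2 657.5 230. ] F [-0.83 -0.7  -0.42] op 0.998
turn [  0.2 167.1  -0. ]
[556  85 240] -> [-467.6   -9.1 -523.2]
1.0
t 0.1 tcp [150.2 657.5 230. ] F [-0.83 -0.7  -0.42] op 0.998
turn [ -0.  -12.9  -0.1]
[556  85 240] -> [-467.6   -9.1 -523.2]
1.0
t 0.1 tcp [150.2 657.5 230. ] F [-0.83 -0.7  -0.42] op 0.998
turn [-1.000e-01 -1.029e+02 -1.000e-01]
[556  85 240] -> [-467.6   -9.1 -523.2]
```

Call:
step_arm(
  rows=[
    [[0,-13,0],[-468,-30,-523],1],
    [[0,-13,0],[-468,-30,-523],1],
    [[0,-13,0],[-468,-30,-523],1],
    [[0,-13,0],[-468,-30,-523],1],
    [[0,-13,0],[-468,-30,-523],1],
    [[0,-13,0],[-468,-30,-523],1],
    [[0,-13,0],[-468,-30,-523],1],
    [[0,-13,0],[-468,-30,-523],1],
    [[0,-13,0],[-468,-30,-523],1],
    [[0,-13,0],[-468,-30,-523],1],
  ],
)

```text
time: 0.93
eef_pos: [0.3914, 0.3164, 0.2489]
tcp_rot: [-0.499, -0.5, 0.501, 0.499]
contact_force: [1.0, 0.5, -0.0]
opening: -0.0
```

```bash
python3 - <<'E'
from h import *
rel([[556,85,250]],np.array([[0,0,-1],[1,0,0],[0,-1,0]]))
E
```

```text
t 0.93 tcp [391.4 316.4 248.9] F [ 1.03  0.53 -0.01] op -0.0
turn [-0.   0.1 -0. ]
[556  85 250] -> [-231.7   -1.2 -164.1]
```

Call:
step_arm(
  rows=[
    [[0,0,0],[-232,0,-164],1],
    [[0,0,0],[-232,0,-164],1],
    [[0,0,0],[-232,0,-164],1],
    [[0,0,0],[-232,0,-164],1],
    [[0,0,0],[-232,0,-164],1],
    [[0,0,0],[-232,0,-164],1],
    [[0,0,0],[-232,0,-164],1],
    [[0,0,0],[-232,0,-164],1],
    [[0,0,0],[-232,0,-164],1],
    [[0,0,0],[-232,0,-164],1],
  ],
)

```text
time: 1.77
eef_pos: [0.5549, 0.0869, 0.2484]
tcp_rot: [-0.499, -0.5, 0.501, 0.5]
contact_force: [0.3, -0.6, -0.3]
opening: -0.002
```

```bash
python3 - <<'E'
from h import *
rel([[556,85,163]],np.array([[0,0,-1],[1,0,0],[0,-1,0]]))
for n in("side","top"):
    p,d=viewer.read_camera(n);o=(180,130) if n=="side" else (180,130)
    cv2.imwrite(f"pics/{n}1.png",cv2.resize(p[o[1]:o[1]+150,o[0]:o[0]+200],None,fx=4,fy=4,interpolation=cv2.INTER_CUBIC)[:,:,::-1])
E
```

```text
t 1.77 tcp [554.9  86.9 248.4] F [ 0.29 -0.55 -0.31] op -0.002
turn [-0.1  0.1  0. ]
[556  85 163] -> [-1.9 85.4 -1.3]
```

View pics/side1.png

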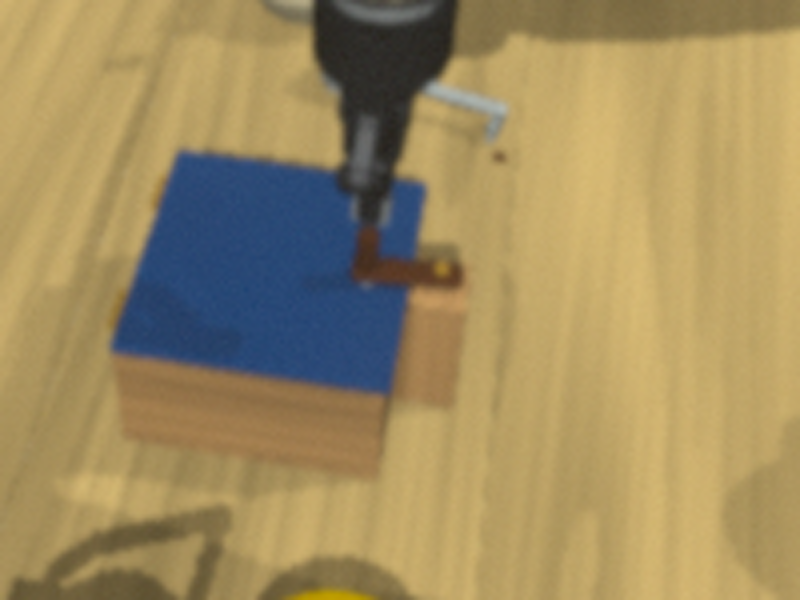

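View pics/top1.png

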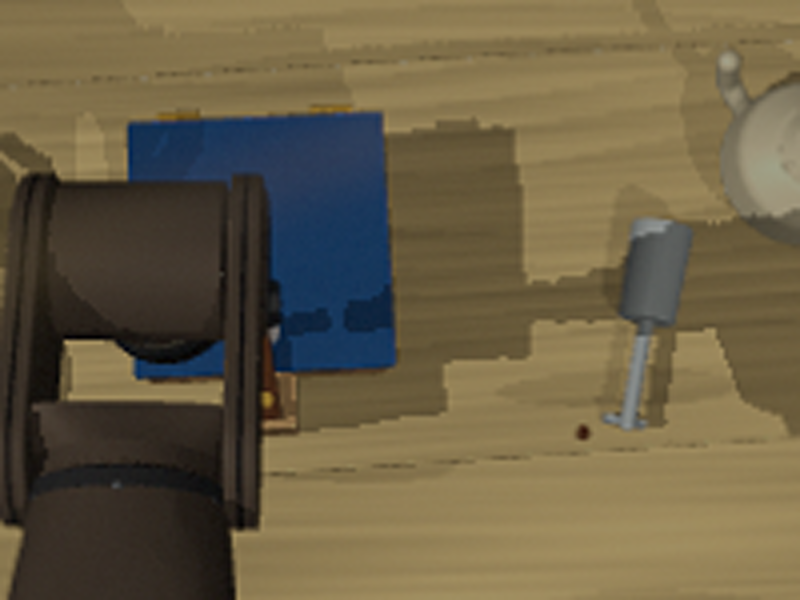

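Side picture: peg standing at about (272,190) full-image pixels, fingertip above it and further back; the bar is on the lid, and the scoop and teapot are well clear. Lowering beside the peg.

Call:
step_arm(
  rows=[
    [[0,0,0],[0,30,0],1],
    [[0,0,0],[0,60,0],1],
    [[0,0,0],[0,80,0],1],
    [[0,0,0],[0,85,0],1],
    [[0,0,0],[0,85,0],1],
    [[0,0,0],[0,85,0],1],
  ],
)

```text
time: 2.37
eef_pos: [0.5557, 0.0874, 0.1652]
tcp_rot: [0.499, 0.501, -0.501, -0.499]
contact_force: [0.3, -0.5, -0.4]
opening: 0.001
```

```bash
python3 - <<'E'
from h import *
piv=np.array([509,40]);y0=np.deg2rad(1.6)
T=[]
for k in [.1,-.1,-.3,-.5,-.7,-.9,-1.1,-1.3,-1.5,-1.65]:
    a=k+y0; e=np.array([np.cos(a),np.sin(a)]);t=np.array([-e[1],e[0]])
    off=8+min(14.5/max(abs(t[1]),1e-6),11/max(abs(t[0]),1e-6))
    T.append([*(piv+50*e+off*t).round(1),163])
rel(T)
p,d=viewer.read_camera("side");o=(180,130)
cv2.imwrite(f"pics/side2.png",cv2.resize(p[o[1]:o[1]+150,o[0]:o[0]+200],None,fx=4,fy=4,interpolation=cv2.INTER_CUBIC)[:,:,::-1])
E
```

```text
t 2.37 tcp [555.7  87.4 165.2] F [ 0.35 -0.47 -0.37] op 0.001
[555.7  68.8 163. ] -> [-18.6   2.2   0.1]
[560.5  58.9 163. ] -> [-28.5   2.3  -4.7]
[563.4  48.8 163. ] -> [-38.6   2.3  -7.5]
[564.6  38.9 163. ] -> [-48.5   2.3  -8.7]
[564.1  29.  163. ] -> [-58.4   2.3  -8.2]
[558.3  16.1 163. ] -> [-71.3   2.3  -2.3]
[550.9   5.9 163. ] -> [-81.5   2.2   5.1]
[542.4  -2.  163. ] -> [-89.4   2.2  13.6]
[532.9  -7.9 163. ] -> [-95.2   2.2  23.2]
[525.4 -10.9 163. ] -> [-98.2   2.2  30.7]
```

View pics/side2.png

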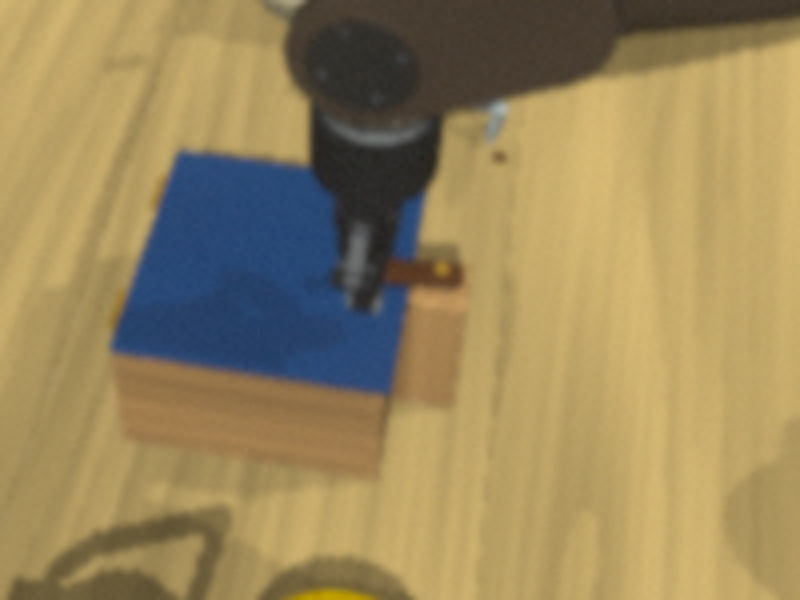

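The fingertips stand on the +y side of the peg, with about 20 mm of overlap in height. Sweeping towards −y.

Call:
step_arm(
  rows=[
    [[0,0,0],[-9,1,0],1],
    [[0,0,0],[-18,2,0],1],
    [[0,0,0],[-23,2,-2],1],
    [[0,0,0],[-28,2,-4],1],
    [[0,0,0],[-33,2,-6],1],
    [[0,0,0],[-38,2,-7],1],
    [[0,0,0],[-43,2,-8],1],
    [[0,0,0],[-48,2,-8],1],
    [[0,0,0],[-53,2,-8],1],
    [[0,0,0],[-58,2,-8],1],
  ],
)

```text
time: 3.25
eef_pos: [0.5636, 0.0282, 0.162]
tcp_rot: [0.5, 0.501, -0.5, -0.499]
contact_force: [0.3, 0.7, 0.3]
opening: 0.002
```

```bash
python3 - <<'E'
from h import *
rel([[558,16,163],[551,6,163],[542,-2,163],[533,-8,163],[525,-11,163],[522,-11,163]])
p,d=viewer.read_camera("side");o=(180,130)
cv2.imwrite(f"pics/side3.png",cv2.resize(p[o[1]:o[1]+150,o[0]:o[0]+200],None,fx=4,fy=4,interpolation=cv2.INTER_CUBIC)[:,:,::-1])
E
```

```text
t 3.25 tcp [563.6  28.2 162. ] F [0.27 0.72 0.3 ] op 0.002
[558  16 163] -> [-12.1  -1.    5.7]
[551   6 163] -> [-22.1  -1.   12.7]
[542  -2 163] -> [-30.1  -1.   21.7]
[533  -8 163] -> [-36.1  -1.   30.7]
[525 -11 163] -> [-39.1  -1.   38.7]
[522 -11 163] -> [-39.1  -1.   41.7]
```

View pics/side3.png

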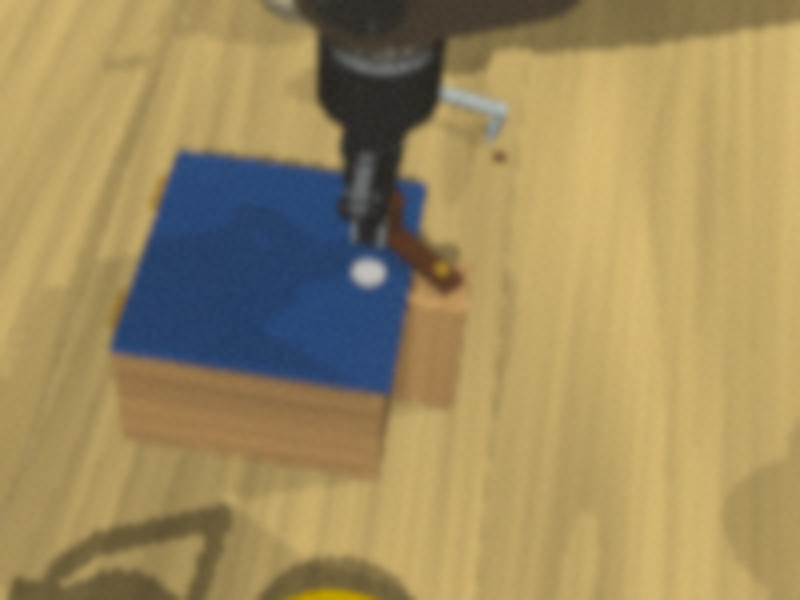

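The bar has turned about 50° and the white mark shows at about (272,198). Continuing round.

Call:
step_arm(
  rows=[
    [[0,0,0],[-6,-1,2],1],
    [[0,0,0],[-12,-1,5],1],
    [[0,0,0],[-17,-1,9],1],
    [[0,0,0],[-22,-1,13],1],
    [[0,0,0],[-26,-1,17],1],
    [[0,0,0],[-30,-1,22],1],
    [[0,0,0],[-33,-1,26],1],
    [[0,0,0],[-36,-1,30],1],
    [[0,0,0],[-38,-1,34],1],
    [[0,0,0],[-39,-1,36],1],
  ],
)

```text
time: 4.13
eef_pos: [0.5302, -0.0097, 0.1637]
tcp_rot: [0.502, 0.503, -0.497, -0.498]
contact_force: [13.7, 7.1, -5.8]
opening: 0.003
```

```bash
python3 - <<'E'
from h import *
rel([[525,-11,163],[522,-11,163]])
p,d=viewer.read_camera("side");o=(180,130)
cv2.imwrite(f"pics/side4.png",cv2.resize(p[o[1]:o[1]+150,o[0]:o[0]+200],None,fx=4,fy=4,interpolation=cv2.INTER_CUBIC)[:,:,::-1])
E
```

```text
t 4.13 tcp [530.2  -9.7 163.7] F [13.72  7.07 -5.81] op 0.003
[525 -11 163] -> [-1.4  0.6  5.2]
[522 -11 163] -> [-1.4  0.6  8.2]
```

View pics/side4.png

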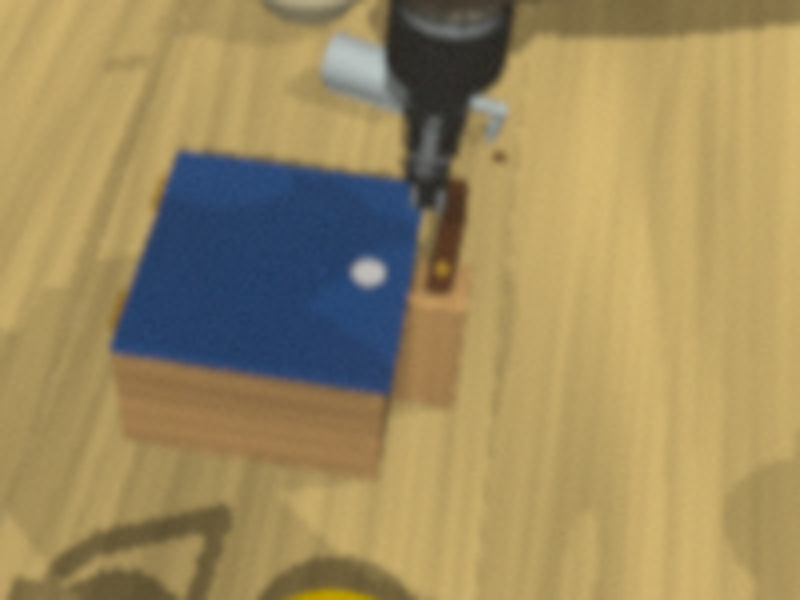

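The bar lies along the front, against its stop (14 N on x). Backing off, rising, and measuring the mark and the bar.

Call:
step_arm(
  rows=[
    [[0,0,0],[1,0,-6],1],
    [[0,0,0],[2,0,-12],1],
    [[0,0,0],[2,-15,-12],1],
    [[0,0,0],[2,-40,-12],1],
    [[0,0,0],[2,-40,-12],1],
    [[0,0,0],[2,-40,-12],1],
  ],
)

```text
time: 4.68
eef_pos: [0.5407, -0.0088, 0.2047]
tcp_rot: [0.5, 0.501, -0.5, -0.498]
contact_force: [-0.3, 0.3, -0.1]
opening: 0.002
```

```bash
python3 - <<'E'
from h import *
p,d=viewer.read_camera("side");W=cloud("side",p,d)
P=p.astype(int);m=(P.min(-1)>120)&(P.max(-1)-P.min(-1)<50);m[:190]=0;m[206:]=0;m[:,:262]=0;m[:,282:]=0
v,u=np.nonzero(m);c=(u.mean(),v.mean());print('mark px',c,len(u))
C=viewer.calibration("side");q=cv2.undistortPoints(np.array([[c]]),C['K'],C['D']).ravel()
ray=C['R'].T@np.array([*q,1]);o=-C['R'].T@C['t'];X=o+ray*(.1405-o[2])/ray[2];print('mark',X*1000, 'depth',np.median(W[m],0)*1000)
rel([[X[0]*1000,X[1]*1000,200],[X[0]*1000,X[1]*1000,145]],np.array([[0,0,-1],[1,0,0],[0,-1,0]]))
w=(abs(W[...,2]-.1545)<.005)&(W[...,0]<.54)&(W[...,0]>.48)&(abs(W[...,1]-.01)<.07)&(P[...,0]<100)
pt=W[w]*1000;print('bar',len(pt),pt.min(0),pt.max(0),np.polyfit(pt[:,1],pt[:,0],1))
o=(180,130)
cv2.imwrite(f"pics/side5.png",cv2.resize(p[o[1]:o[1]+150,o[0]:o[0]+200],None,fx=4,fy=4,interpolation=cv2.INTER_CUBIC)[:,:,::-1])
E
```

```text
mark px (np.float64(271.5), np.float64(197.65217391304347)) 46
mark [560.47983719  38.3963264  140.5       ] depth [560.2057586   39.09452972 141.71169918]
t 4.73 tcp [539.8  -8.6 203.2] F [ 0.34 -0.34  0.13] op 0.001
turn [ 0.   0.1 -0. ]
[560.47983719  38.3963264  200.        ] -> [ 47.    3.2 -20.8]
[560.47983719  38.3963264  145.        ] -> [ 47.   58.2 -20.8]
bar 68 [504.30807633  -9.62971339 152.3036728 ] [519.87905307  52.47502385 158.91031533] [-2.76809224e-02  5.12745333e+02]
```

View pics/side5.png

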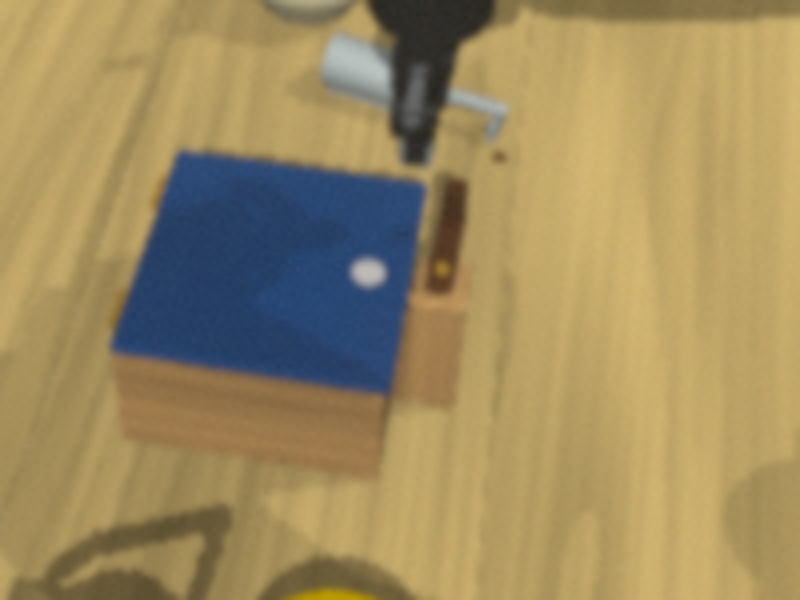

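The bar is fully off the lid, parallel to the front, and the mark is at about (560, 39.5, 141) mm. Moving above it.

Call:
step_arm(
  rows=[
    [[0,0,0],[24,0,-10],1],
    [[0,0,0],[48,0,-20],1],
    [[0,0,0],[48,20,-20],1],
    [[0,0,0],[48,40,-20],1],
    [[0,0,0],[48,52,-20],1],
    [[0,0,0],[48,55,-20],1],
    [[0,0,0],[48,55,-20],1],
    [[0,0,0],[48,55,-20],1],
  ],
)

```text
time: 5.4
eef_pos: [0.5597, 0.0393, 0.1482]
tcp_rot: [-0.5, -0.5, 0.5, 0.5]
contact_force: [0.0, -0.8, 0.5]
opening: 0.002
```

```bash
python3 - <<'E'
from h import *
rel([[560.5,39.5,141],[560.5,39.5,135]])
E
```

```text
t 5.4 tcp [559.7  39.3 148.2] F [ 0.01 -0.78  0.49] op 0.002
[560.5  39.5 141. ] -> [ 0.2  7.2 -0.8]
[560.5  39.5 135. ] -> [ 0.2 13.2 -0.8]
```

Call:
step_arm(
  rows=[
    [[0,0,0],[0,2,-1],1],
    [[0,0,0],[0,4,-1],1],
    [[0,0,0],[0,6,-1],1],
    [[0,0,0],[0,7,-1],1],
    [[0,0,0],[0,8,-1],1],
    [[0,0,0],[0,9,-1],1],
    [[0,0,0],[0,10,-1],1],
    [[0,0,0],[0,10.5,-1],1],
    [[0,0,0],[0,11,-1],1],
    [[0,0,0],[0,11,-1],1],
  ],
)

```text
time: 6.23
eef_pos: [0.5605, 0.0395, 0.1382]
tcp_rot: [-0.499, -0.5, 0.501, 0.499]
contact_force: [-2.7, -0.7, 5.3]
opening: 0.001
```

Call:
step_arm(
  rows=[
    [[0,0,0],[0,0.5,0],1],
    [[0,0,0],[0,1,0],1],
    [[0,0,0],[0,1.5,0],1],
    [[0,0,0],[0,2,0],1],
    [[0,0,0],[0,2.5,0],1],
    [[0,0,0],[0,2.5,0],1],
  ],
)

```text
time: 6.73
eef_pos: [0.5604, 0.0395, 0.1356]
tcp_rot: [-0.499, -0.5, 0.501, 0.499]
contact_force: [-3.1, -0.7, 4.8]
opening: 0.0
```

Call:
step_arm(
  rows=[
    [[0,0,0],[0,0.5,0],1],
    [[0,0,0],[0,1,0],1],
    [[0,0,0],[0,1.5,0],1],
    [[0,0,0],[0,2,0],1],
    [[0,0,0],[0,2,0],1],
  ],
)

```text
time: 7.15
eef_pos: [0.5605, 0.0395, 0.1349]
tcp_rot: [-0.499, -0.5, 0.501, 0.5]
contact_force: [-6.5, -0.4, 10.3]
opening: 0.001
```

The force jumped to 10 N at about 6 mm, so the lid is on its stop and the catch should be released. Lifting straight off quickly.

Call:
step_arm(
  rows=[
    [[0,0,0],[0,-20,0],1],
    [[0,0,0],[0,-60,0],1],
    [[0,0,0],[0,-100,0],1],
    [[0,0,0],[0,-140,0],1],
    [[0,0,0],[0,-160,30],1],
    [[0,0,0],[0,-160,50],1],
    [[0,0,0],[20,-160,60],1],
    [[0,0,0],[60,-160,60],1],
    [[0,0,0],[100,-160,60],1],
    [[0,0,0],[130,-160,60],1],
  ],
)

```text
time: 7.98
eef_pos: [0.4998, 0.1716, 0.2928]
tcp_rot: [0.5, 0.501, -0.5, -0.499]
contact_force: [-0.1, -0.7, -0.1]
opening: 0.002
```

Call:
step_arm(
  rows=[
    [[0,0,0],[20,0,0],1],
    [[0,0,0],[20,0,0],1],
    [[0,0,0],[20,0,0],1],
    [[0,0,0],[20,0,0],1],
    [[0,0,0],[20,0,0],1],
    [[0,0,0],[20,0,0],1],
    [[0,0,0],[20,0,0],1],
    [[0,0,0],[20,0,0],1],
    [[0,0,0],[20,0,0],1],
    [[0,0,0],[20,0,0],1],
  ],
)

```text
time: 8.82
eef_pos: [0.5003, 0.1892, 0.2927]
tcp_rot: [0.5, 0.5, -0.5, -0.5]
contact_force: [-0.5, -0.2, -0.2]
opening: -0.003
```

Call:
step_arm(
  rows=[
    [[0,0,0],[0,0,0],1],
    [[0,0,0],[0,0,0],1],
    [[0,0,0],[0,0,0],1],
    [[0,0,0],[0,0,0],1],
    [[0,0,0],[0,0,0],1],
    [[0,0,0],[0,0,0],1],
    [[0,0,0],[0,0,0],1],
    [[0,0,0],[0,0,0],1],
    [[0,0,0],[0,0,0],1],
    [[0,0,0],[0,0,0],1],
  ],
)

```text
time: 9.65
eef_pos: [0.5002, 0.1895, 0.2926]
tcp_rot: [0.499, 0.501, -0.501, -0.499]
contact_force: [-0.0, -0.4, -0.6]
opening: 0.003
```

```bash
python3 - <<'E'
from h import *
for n in("side","top"):
    p,d=viewer.read_camera(n);cv2.imwrite(f"pics/{n}6.png",p[:,:,::-1]);W=cloud(n,p,d)
    P=p.astype(int);m=(P[...,2]>P[...,0]+40)&(d>0)&(np.hypot(W[...,0]-.62,W[...,1]-.043)<.14)
    pt=W[m];A=np.c_[pt[:,:2]-pt[:,:2].mean(0),np.ones(len(pt))];c=np.linalg.lstsq(A,pt[:,2],rcond=None)[0];print(n,len(pt),'lid angle',np.arctan(-c[0]))
s=ctrl.get_state();print(s['time'],s['eef_pos'],s['contact_force'])
E
```

```text
side 2820 lid angle 0.40127950184657046
top 2809 lid angle 0.39822627643547776
9.75 [0.50022751 0.18948207 0.29262337] [0.465981   0.53480059 0.15785526]
```

View pics/side6.png

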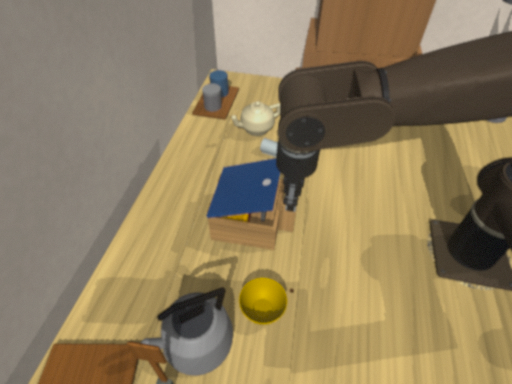

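View pics/top6.png

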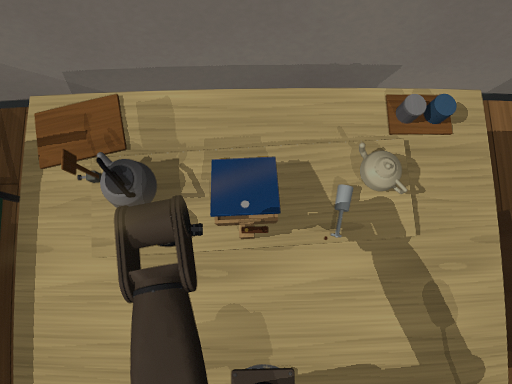

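The lid stands ajar at about 0.40 rad and the bar lies along the front (top picture around (255,230)). The kettle, teapot, bowl and scoop are at the same pixels as at the start, and the arm touches nothing.

```bash
python3 -c "
from plant import ctrl
print(ctrl.sign_off())"
```

```text
the job is handed in; nothing more can be done
None
```

The tea box is open and the job is handed in, with the clock at 9.75 s of the 43 s allowed. I pushed the turn-button's peg towards −y with the shut fingertips until the bar lay along the front. I then pressed the white mark slowly down about 6 mm and lifted straight off.

- **Turn-button:** the bar met its stop at about 14 N on x. In the pictures it lies parallel to the front of the box and fully off the lid.
- **Press:** it took about 5 N, then rose to 10 N at the lid's stop.
- **Lid:** both cameras put it ajar, at 0.401 rad (side) and 0.398 rad (top), about 2.5 s after I let go.
- **Other objects:** by eye, the kettle, teapot and bowl are where they were at the start in both pictures. The scoop is partly hidden in the side view but unmoved in the top view.
- **Arm:** it is clear of everything, with contact force under 1 N.

No check failed, and the two cameras' lid angles agreed.

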